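Load an agar plate into the inclined plate imager

ROBOT

A 6-joint arm with a two-finger parallel gripper is mounted at the origin on a cart in front of the work surface, level with it; the furniture and walls round the work are solid. World frame = base frame: x ahead of the robot, y to its left, z up, the work surface at z = 0. Lengths are in m, angles in rad, forces in N, time in s.
With the tool pointing down it reaches from about 0.3 to 0.775 m from the base axis. Payload 14.6 kg.
Tool frame: the origin (TCP) lies at the very end of the fingers, on their centre line; the grasp point (between the pads) lies 19 mm behind it; z points along the fingers, y is the line along which they close (so a half turn about z gives the same grasp; the last joint's range is limited). The gripper opens to 94 mm and grips with 3 to 60 N. Pads are 16 mm wide; open, the fingers measure 119 mm over their backs; the gripper's body (75 mm by 177 mm) begins 78 mm behind the grasp point.
Start: joints at [1.214, 0.3, 1.521, -0, 1.321, -0.067], TCP at [0.157, 0.527, 0.205] pointing down, gripper open.
Joint ranges: [-3.03, 3.03], [-0.79, 2.21], [0.23, 2.52], [-1.04, 4.18], [0, 3.07], [-2.55, 2.55]. Speed limits (rad/s): [2.22, 2.22, 2.57, 3.14, 3.14, 3.14].

INTERFACE

Orientations are given as [roll, pitch, yaw] about the fixed x, y, z axes, in that order (R = Rz(yaw) Ry(pitch) Rx(roll)).
In Python, from station import ctrl, cams gives the robot as it stands. The module is installed in compiled form; this text tells all that it offers.
- The arm moves only by the tool arm_command, never from a script. Its argument "plan" is a list that holds one entry, the list of rows, each a list of 7 numbers: the shift along the tool's x, y, z in parts of the range, where 1.0 means 800 mm, then the turn, a rotation vector about the tool's x, y, z in parts of the range, where 1.0 means 4 rad, then the closure, from -1 (fully open) to 1 (shut). A call has 1 to 12 rows; each row is the pose to reach, as a shift and turn from the pose commanded when the call began, along the tool's axes at that moment; what a row does not reach only later rows make up. A row lasts 1/10 s, in which the tool goes at most 50 mm and 8.59 degrees, less where a joint would pass 70% of its speed; a pose out of reach is approached as far as the arm can. Shift and turn numbers lie between -1 and 1, and a call with a number outside is refused. A call with a gripper value outside its range is refused whole. The fingers move at their own pace and stop on an object; "squeeze" is the grip in N (left out, the last holds). Time passes only in rows, so rows that repeat a pose let the fingers close. It gives the time, the measured TCP pose, the force, the opening and the grip force at its end, in the units of the state.
- ctrl.get_obs(): the state, without advancing time (a new reading comes with each control period).
- cams.camera(name): name is "scene" or "top" or "wrist"; returns (picture, depth): 420x560x3 uint8, blue, green, red; 420x560 float32, m along the optical axis (not along the pixel's ray), 0 where there is no reading.
- cams.camera_info(name): a dict with "fx", "fy", "cx", "cy" (pixels), "world_to_cam" (4x4, takes a point from world to camera coordinates). Camera axes: x right, y down, z forward; pixel columns grow to the right and rows downward; lengths in m; the calibration is good to about 2 mm. A picture is of the moment at which its call begins: read the wrist's pose just before it. camera_info takes no time and is no camera call; for the wrist camera it gives the pose at the moment of the call.
- ctrl.hand_in(): hands the job in; it is judged then, once.
The state is a dict: "time_s": time; "qpos": joint angles; "joint_vel": joint speeds; "tau": joint torques, N m; "ee_pos": TCP position; "eef_rot": TCP orientation; "force": force on the tool from outside, world axes, zero at the start; "moment": the same for the moment, N m; "grip_width": finger opening in m; "grip_force": force on a finger pad.
Only numpy, scipy, OpenCV 4.12 (cv2) and the standard library are available. Lean on these libraries where they do the work, as an engineer would, in place of code of your own. Each camera call takes 0.05 s, during which the arm holds its last target. There are 200 camera calls.

TASK

Load the pink agar plate into the plate imager: slide it over the bench to the foot of the loading ramp, push it up the ramp between the guides and on under the hood, past the two sprung rollers, and leave it lying flat and resting against the two stop pins at the top. The plate is brittle, so push it gently (the rollers need only a light, steady push) and keep it the right way up; leave the cream plate, the flask and the broth bottle where they are.

Things in the scene. Friction and masses are not known exactly. Their poses are not given: they have to be found in the camera images.
- pink_plate: the plate to load: closed round petri dish with pink agar, 94 mm across and 15 mm high, 32 g (0.7 to 1.4 times that), so too wide to grip across; origin at the centre of its underside, z up. It starts flat on the bench, to the left or to the right in front of the imager.
- cream_plate: bystander: a petri dish of the same size with cream agar, loose on the bench on the other side; origin at the centre of its underside
- flask: bystander: loose conical flask, 84 mm across, 153 mm high; origin at the centre of its underside
- broth_bottle: bystander: loose small white-capped bottle with tan broth, 62 mm across, 143 mm high; origin at the centre of its underside
- imager: the plate imager, fixed: white cabinet 175 mm wide over the upper end of a loading ramp that faces the robot. Origin at the middle of the ramp's foot edge, at bench height; x runs horizontally inwards (uphill), y to the left, z up. The ramp is slippery (friction about 0.3), 175 mm wide, begins flush with the bench at x = 0 and rises at 12 degrees (0.213 per unit x) to the back wall at x = 232 mm
- home (a point): on the ramp under the hood: where the centre of the plate's underside is when the plate rests against both stop pins (158 mm in from the foot, 34 mm above the bench)
- stop_pins: the pair of blue-sleeved upright pins at the top of the ramp, 12 mm thick and 50 mm apart, that stop the plate; origin at the same point as point home, x up the slope, y left, z square to the ramp
- hood_edge (a point): middle of the lower front edge of the cabinet above the opening, at x = 88, z = 80 mm of the imager, 61 mm above the ramp. The cabinet's flat upright front rises from here to z = 212 mm and it is solid behind; side walls inside are 155 mm apart. A plate that is home has its near rim 24 mm behind this edge: an upright tool cannot follow it in, one leaning back 30 to 45 degrees can
- guides (a point): middle of the ramp surface between two aluminium guide strips, 13 mm high, 9 mm thick; at imager x = 55 mm. From here to x = 123 mm they stand 100 mm apart; towards the foot they flare to about 126 mm apart at x = 5 mm
- rollers (a point): on the ramp midway between two orange rollers (16 mm across, sprung sideways, 88 mm apart at rest), at imager x = 145 mm, 14 mm short of home along the slope. They close on the plate's rim: they resist a push with about 5 to 10 N until its widest part has passed them, then drive it on to the stop pins by themselves and hold it. A plate that has not passed them is not held
Not all that is in view belongs to the job. Leave any turquoise or yellow look-alike of the pink_plate alone.

How it is judged:
By the outcome, as a careful person would: the job done as asked, in the order asked, and still so for the second after the job is handed in, with the robot touching nothing.
It also fails if it takes over 69 s, if anything falls off the work surface, if the arm or the gripper's body presses on something with over 40 N, if the wrist force passes 120 N, or if a joint passes its speed limit or range.

## Working session

There is one attempt and no reset: what is moved stays moved. The work goes in short steps, Python scripts to look and compute and a tool call to move; the robot and the scene stay as the last step left them, time stands still between calls to the robot, and variables do not carry over. Pictures are saved under pics/ and viewed, at most 10 in all, crops included, and the job is handed in when it is done.

Besides the shell and the picture viewer there is one more tool, called after "Call:" as name(argument=value, ...), one argument or row to a line, values as JSON. arm_command: Moves the arm, as the interface text tells. Its arguments: {"type":"object","properties":{"plan":{"type":"array"},"squeeze":{"type":"number"}},"required":["plan"]}

```bash
mkdir -p pics; cat > h.py <<'E'
from station import ctrl, cams
import numpy as np, cv2
def px2w(name,u,v,d,info=None):
    i=info or cams.camera_info(name)
    p=np.array([(u-i['cx'])*d/i['fx'],(v-i['cy'])*d/i['fy'],d,1])
    return (np.linalg.inv(i['world_to_cam'])@p)[:3]
def onplane(name,u,v,z):
    i=cams.camera_info(name);T=np.linalg.inv(i['world_to_cam'])
    r=T[:3,:3]@np.array([(u-i['cx'])/i['fx'],(v-i['cy'])/i['fy'],1]);o=T[:3,3]
    return o+r*(z-o[2])/r[2]
def save(name,f):
    b,d=cams.camera(name);cv2.imwrite('pics/%s.png'%f,b);np.save('pics/%s.npy'%f,d);return b,d
E
python3 - <<'E'
from h import *
b,d=save('top','t0');b2,d2=save('scene','s0')
cv2.imwrite('pics/both.png',cv2.resize(np.vstack([b,b2]),(800,1200)))
o=ctrl.get_obs();print(o)
for n in('top','scene'):print(cams.camera_info(n))
E
```

```text
{'time_s': 0.1, 'qpos': array([ 1.21443057e+00,  3.00383069e-01,  1.52149634e+00, -2.32746868e-05,
        1.32070657e+00, -6.66070935e-02]), 'joint_vel': array([ 0.00224086, -0.00068232, -0.00058656, -0.00116572,  0.00148273,
        0.00029213]), 'tau': array([ 1.10098656e-03, -5.32646656e+01, -3.53281903e+01,  7.08679436e-02,
        2.36534845e-02, -1.96967187e-05]), 'ee_pos': array([0.15707912, 0.52685395, 0.20497047]), 'eef_rot': array([-3.14060002e+00, -4.36190934e-05,  2.85183974e+00]), 'force': array([0.91814878, 0.34125652, 0.78850514]), 'moment': array([-0.0135682 ,  0.02189613,  0.00090947]), 'grip_force': 0.0, 'grip_width': 0.09354317472003562}
{'fx': 395.2457761003876, 'fy': 395.2457761003876, 'cx': 281.8823521817599, 'cy': 213.59117044906213, 'world_to_cam': array([[ 0.00146474, -0.99903345, -0.04393198, -0.01424062],
       [-0.99338409,  0.00359107, -0.11478309,  0.52878341],
       [ 0.11482991,  0.04380946, -0.99241867,  0.96553887],
       [ 0.        ,  0.        ,  0.        ,  1.        ]])}
{'fx': 506.21623036268227, 'fy': 506.21623036268227, 'cx': 285.5444790097519, 'cy': 208.61529233175062, 'world_to_cam': array([[ 8.96716332e-01, -4.42605472e-01,  4.64397834e-04,
        -4.66279382e-01],
       [-2.62439882e-01, -5.32546111e-01, -8.04686242e-01,
         2.24357759e-01],
       [ 3.56405847e-01,  7.21453419e-01, -5.93700123e-01,
         1.01815433e+00],
       [ 0.00000000e+00,  0.00000000e+00,  0.00000000e+00,
         1.00000000e+00]])}
```

View pics/t0.png

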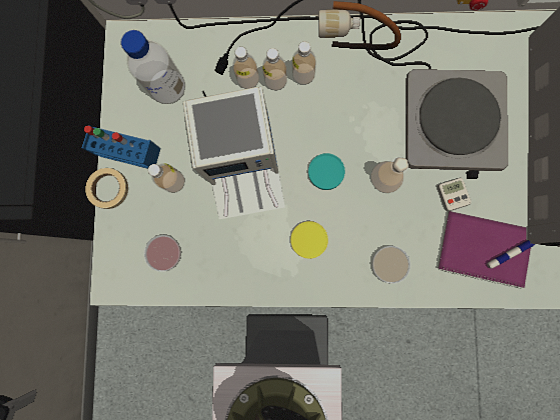

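View pics/s0.png

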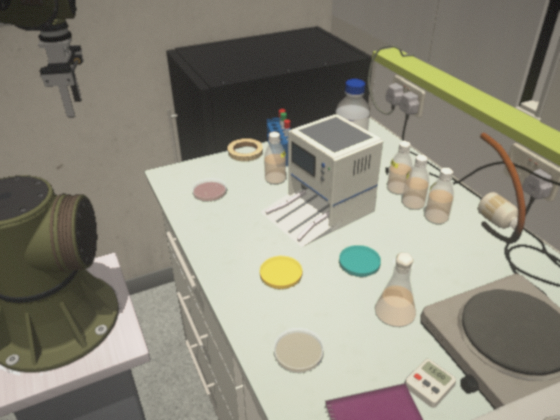

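Top view: pink plate at (163,252); look-alikes are cream (390,264), yellow (309,239) and turquoise (326,171). The ramp foot edge runs about (217,218)–(284,209), with the bottle at (167,178). Next is a close crop.

```bash
python3 - <<'E'
from h import *
b=cv2.imread('pics/t0.png')
c=cv2.resize(b[120:280,130:330],None,fx=4,fy=4,interpolation=cv2.INTER_CUBIC)[:600]
cv2.imwrite('pics/c0.png',c)
# pink segmentation in both views
for n,f,(u,v) in(('top','t0',(163,252)),('scene','s0',(210,190))):
    im=cv2.cvtColor(cv2.imread(f'pics/{f}.png'),cv2.COLOR_BGR2LAB).astype(int)
    m=(np.abs(im-im[v,u]).sum(2)<28).astype(np.uint8)
    k,l,s,cc=cv2.connectedComponentsWithStats(m);i=l[v,u];print(n,im[v,u],s[i],cc[i],onplane(n,*cc[i],.012))
    d=np.load(f'pics/{f}.npy');print(px2w(n,u,v,d[v,u]))
    x,y,w,h,_=s[i];print(onplane(n,x,cc[i][1],.015),onplane(n,x+w,cc[i][1],.015))
E
```

```text
top [124 141 134] [146 237  35  34 911] [162.98353458 252.99670692] [0.43002557 0.29171638 0.012     ]
[0.43251806 0.29065746 0.01518707]
[0.42994491 0.33489786 0.015     ] [0.43001521 0.24394128 0.015     ]
scene [163 140 137] [193 182  34  19 490] [209.16734694 191.34897959] [0.428241   0.27957074 0.012     ]
[0.43057118 0.27829521 0.01648009]
[0.38806443 0.29449522 0.015     ] [0.46999533 0.25412429 0.015     ]
```

View pics/c0.png

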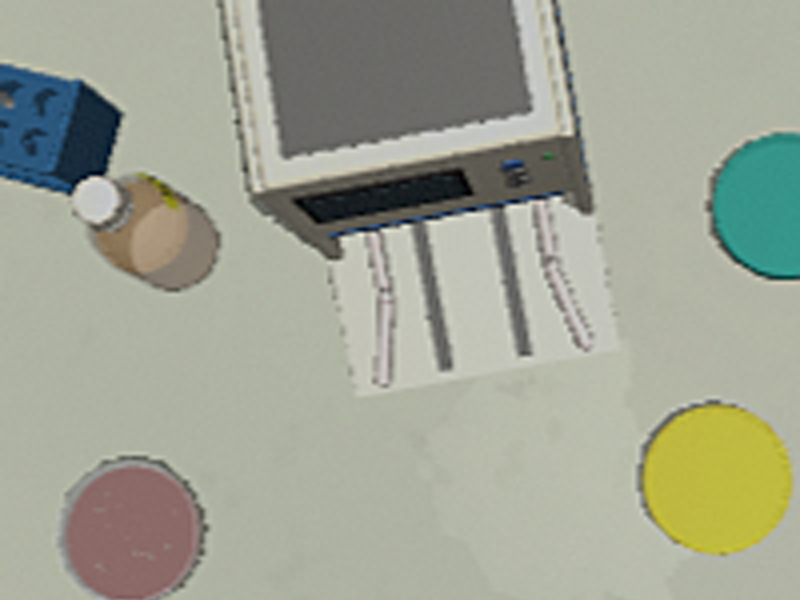

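```bash
python3 - <<'E'
from h import *
b=cv2.imread('pics/s0.png')
cv2.imwrite('pics/c1.png',cv2.resize(b[110:250,180:390],None,fx=3.8,fy=3.8,interpolation=cv2.INTER_CUBIC))
P=lambda u,v,z:onplane('top',u/4+130,v/4+120,z)
a,c=P(358,396,0),P(620,349,0);print(a,c,np.linalg.norm(a-c),np.arctan2(*(a-c)[[0,1]])*57.3)
a,c=P(255,190,.212),P(577,135,.212);print(a,c,np.linalg.norm(a-c))
print(P(132,528,.015))
d=np.load('pics/t0.npy')
for n,u,v in (('yel',309,239),('bench',200,240),('cream',390,264),('cab',225,125)):print(n,px2w('top',u,v,d[v,u]))
d=np.load('pics/s0.npy')
for n,u,v in (('yel',281,271),('bench',230,240),('cream',299,350),('cab',340,135)):print(n,px2w('scene',u,v,d[v,u]))
E
```

```text
[0.51863372 0.14948954 0.        ] [ 0.54882361 -0.02156327  0.        ] 0.17369656025498212 -10.010045906404514
[0.60605301 0.16298446 0.212     ] [ 0.63392753 -0.00664986  0.212     ] 0.1719092524401464
[0.43252143 0.29072257 0.015     ]
yel [ 0.46540584 -0.08288196  0.01737886]
bench [0.46387265 0.19930209 0.0008107 ]
cream [ 0.40313613 -0.28411142  0.01402042]
cab [0.69806883 0.09864958 0.21066221]
yel [ 0.46409308 -0.09075637  0.01791286]
bench [ 0.40936113  0.07863909 -0.00083478]
cream [ 0.40235693 -0.29469118  0.01668693]
cab [0.70294094 0.07944547 0.21368731]
```

View pics/c1.png

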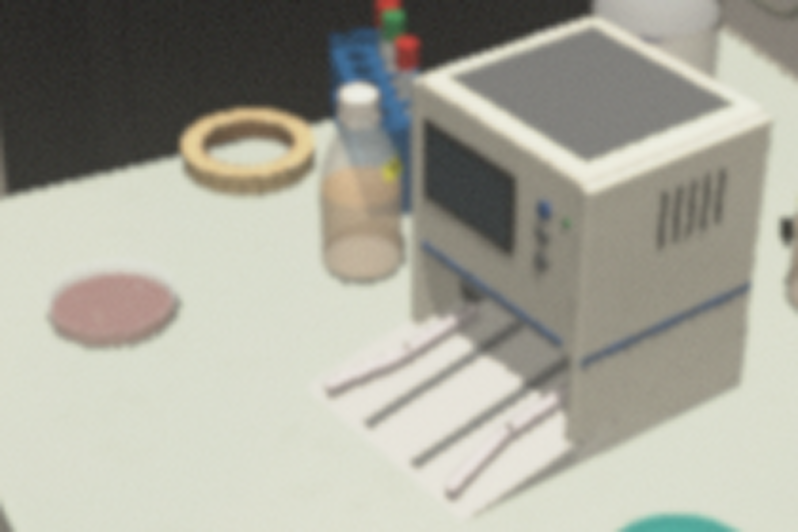

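The two views disagree by about 10 mm in y. I'll hover beside the pink plate and settle it with the wrist camera and the known TCP. The plan is to push with the half-open fingers as a cradle, heading about -78°, to a staging point in front of the ramp.

```bash
cat >> h.py <<'E'
from scipy.spatial.transform import Rotation as R
def pose():
    o=ctrl.get_obs();return np.array(o['ee_pos']),R.from_euler('xyz',o['eef_rot'])
def toolrot(head,lean):
    "tool x along heading (deg), tool z down, leaning so that z points forward by lean deg"
    h=np.radians(head);l=np.radians(lean)
    f=np.array([np.cos(h),np.sin(h),0]);u=np.array([0,0,1.])
    x=np.cos(l)*f+np.sin(l)*u; z=np.sin(l)*f-np.cos(l)*u
    return R.from_matrix(np.c_[x,np.cross(z,x),z])
def delta(p,r):
    p0,r0=pose()
    print('shift mm',np.round(r0.inv().apply(np.array(p)-p0)*1000,1),'rot',np.round((r0.inv()*r).as_rotvec(),3))
E
python3 - <<'E'
from h import *
i=cams.camera_info('wrist');p,r=pose()
c=np.linalg.inv(i['world_to_cam']);print('cam in tool',r.inv().apply(c[:3,3]-p), 'axis',r.inv().apply(c[:3,2]))
S=lambda u,v,z:onplane('scene',u/3.8+180,v/3.8+110,z)
print('scene foot',S(318,388,0),S(470,515,0),'top',S(413,80,.212),S(587,190,.212),'pink',S(114,306,.015))
delta([.413,.369,.08],toolrot(102.2,0))
E
```

```text
cam in tool [ 0.07933053 -0.00031362 -0.17924507] axis [-2.70346861e-01 -3.77770832e-04  9.62762916e-01]
scene foot [0.52801926 0.14412048 0.        ] [ 0.55876889 -0.01887676  0.        ] top [0.60421923 0.15380321 0.212     ] [ 0.63396923 -0.01127342  0.212     ] pink [0.430339   0.27802621 0.015     ]
shift mm [-290.4  -78.   125. ] rot [-1.000e-03  0.000e+00  1.068e+00]
```

Careful with the scale: shifts go in shares of 800 mm and turns go in shares of 4 rad. That gives: -290 mm is -0.3625, 125 mm is 0.1563, 1.07 rad is 0.2675.

Call:
arm_command(
  plan=[
    [[-0.3625,-0.0975,0.1563,0,0,0.2675,-0.1],[-0.3625,-0.0975,0.1563,0,0,0.2675,-0.1],[-0.3625,-0.0975,0.1563,0,0,0.2675,-0.1],[-0.3625,-0.0975,0.1563,0,0,0.2675,-0.1],[-0.3625,-0.0975,0.1563,0,0,0.2675,-0.1],[-0.3625,-0.0975,0.1563,0,0,0.2675,-0.1],[-0.3625,-0.0975,0.1563,0,0,0.2675,-0.1],[-0.3625,-0.0975,0.1563,0,0,0.2675,-0.1],[-0.3625,-0.0975,0.1563,0,0,0.2675,-0.1],[-0.3625,-0.0975,0.1563,0,0,0.2675,-0.1]],
  ],
  squeeze=10,
)

```text
time_s: 1.1
ee_pos: [0.4121, 0.3702, 0.0809]
eef_rot: [3.141, -0.0, 1.785]
force: [0.1, -0.7, -0.0]
grip_width: 0.0519
grip_force: 0.0
```

```bash
python3 - <<'E'
from h import *
print(pose()[0],ctrl.get_obs()['eef_rot'],ctrl.get_obs()['grip_width'])
b,d=save('wrist','w1');t,_=save('top','t1');s,_=save('scene','s1')
p=pose()[0]
for n in('top','scene','wrist'):
    i=cams.camera_info(n);q=i['world_to_cam']@np.r_[p,1];print(n,'tcp px',i['fx']*q[0]/q[2]+i['cx'],i['fy']*q[1]/q[2]+i['cy'])
# pink in wrist by colour ratio, bench-level
im=cv2.cvtColor(b,cv2.COLOR_BGR2LAB).astype(int)
m=((im[...,1]>134)&(d>0)).astype(np.uint8)
k,l,st,cc=cv2.connectedComponentsWithStats(m);j=1+st[1:,4].argmax();print(st[j],cc[j])
v,u=np.nonzero((l==j));pts=np.array([px2w('wrist',a,c,d[c,a]) for a,c in zip(u[::7],v[::7])])
print(np.median(pts,0),pts.min(0),pts.max(0))
cv2.imwrite('pics/v1.png',np.hstack([b[:, :],]) )
x=np.vstack([cv2.resize(t[200:300,100:240],(560,400)) ]);y=cv2.resize(s[130:230,150:290],(560,400))
cv2.imwrite('pics/v2.png',cv2.resize(np.hstack([x,y]),(800,286)))
E
```

```text
[0.41210922 0.37017885 0.08089999] [ 3.14119226e+00 -3.02098523e-04  1.78522875e+00] 0.05188880976669773
top tcp px 120.65910817152465 259.9840080844497
scene tcp px 190.27997726261026 155.18285340234942
wrist tcp px 282.1891580648645 259.96437444968564
[ 230  260  105   80 6896] [282.23259861 302.64066125]
[0.42601832 0.30595772 0.01542271] [0.38607733 0.26830362 0.01146588] [0.46812698 0.36754807 0.10760715]
```

View pics/v1.png

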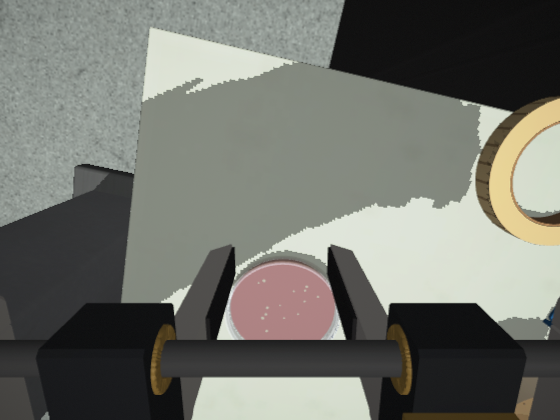

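View pics/v2.png

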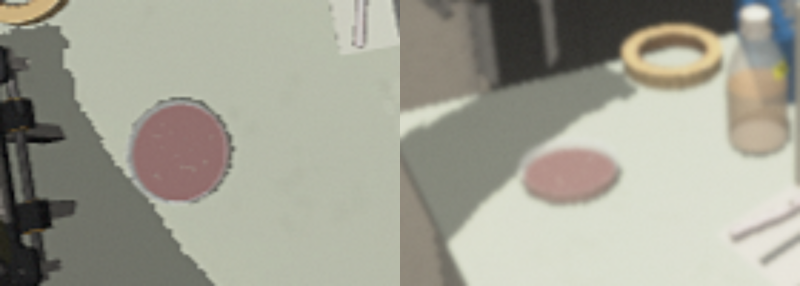

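Wrist view: the plate is centred between the finger lines at column 282, with its near rim at about row 257. The tips in the top view sit where the FK predicts, so I'll check the rim position.

```bash
python3 - <<'E'
from h import *
b=cv2.imread('pics/w1.png');d=np.load('pics/w1.npy')
for v in (246,252,258,262): print(v,onplane('wrist',282,v,.015),px2w('wrist',282,v,d[v,282]),b[v,282])
for u in (225,230,334,340): print(u,onplane('wrist',u,310,.015),b[310,u])
i=cams.camera_info('scene')
E
```

```text
246 [0.41607667 0.35312416 0.015     ] [ 4.17419216e-01  3.47264151e-01 -3.38562034e-04] [218 229 224]
252 [0.41711524 0.3483473  0.015     ] [4.18457612e-01 3.42473523e-01 3.71218997e-04] [128 139 133]
258 [0.41816432 0.34352209 0.015     ] [0.41870993 0.34112924 0.00931893] [108 113 116]
262 [0.41886963 0.34027806 0.015     ] [0.41891    0.34010078 0.01459191] [142 145 169]
225 [0.38307797 0.28993072 0.015     ] [190 194 188]
230 [0.38699341 0.29077561 0.015     ] [153 153 172]
334 [0.46846367 0.3083555  0.015     ] [147 148 172]
340 [0.47316558 0.3093701  0.015     ] [14 13 13]
```

In the tool's units: 75 mm is 0.0938, 65 mm is 0.0813.

Call:
arm_command(
  plan=[
    [[0,0,0.05,0,0,0,-0.1],[0,0,0.0813,0,0,0,-0.1],[0,0,0.0938,0,0,0,-0.1],[-0.0125,0,0.0938,0,0,0,-0.1],[-0.0225,0,0.0938,0,0,0,-0.1],[-0.03,0,0.0938,0,0,0,-0.1],[-0.035,0,0.0938,0,0,0,-0.1],[-0.04,0,0.0938,0,0,0,-0.1],[-0.0463,0,0.0938,0,0,0,-0.1],[-0.0538,0,0.0938,0,0,0,-0.1],[-0.0625,0,0.0938,0,0,0,-0.1],[-0.0725,0,0.0938,0,0,0,-0.1]],
  ],
)

```text
time_s: 2.45
ee_pos: [0.425, 0.3122, 0.0054]
eef_rot: [3.142, -0.0, 1.782]
force: [0.6, 0.2, -0.1]
grip_width: 0.0518
grip_force: 0.3
```

Call:
arm_command(
  plan=[
    [[-0.01,0,0,0,0,0,-0.1],[-0.02,0,0,0,0,0,-0.1],[-0.03,0,0,0,0,0,-0.1],[-0.0413,0,0,0,0,0,-0.1],[-0.0525,0,0,0,0,0,-0.1],[-0.0638,0,0,0,0,0,-0.1],[-0.075,0,0,0,0,0,-0.1],[-0.0863,0,0,0,0,0,-0.1],[-0.0975,0,0,0,0,0,-0.1],[-0.1088,0,0,0,0,0,-0.1],[-0.12,0,0,0,0,0,-0.1],[-0.1313,0,0,0,0,0,-0.1]],
  ],
)

```text
time_s: 3.65
ee_pos: [0.4471, 0.2093, 0.0055]
eef_rot: [3.142, 0.0, 1.782]
force: [-0.1, 0.3, 0.2]
grip_width: 0.0518
grip_force: 0.2
```

```bash
python3 - <<'E'
from h import *
print(pose()[0],ctrl.get_obs()['eef_rot'],ctrl.get_obs()['force'])
t,d=save('top','t2');w,_=save('wrist','w2')
cv2.imwrite('pics/v3.png',np.hstack([cv2.resize(t[150:300,130:330],(500,375)),cv2.resize(w[150:420,180:380],(278,375))]))
E
```

```text
[0.44708007 0.20932507 0.00545212] [3.14158163e+00 6.18800698e-06 1.78179080e+00] [-0.11588381  0.34175911  0.15408322]
```

View pics/v3.png

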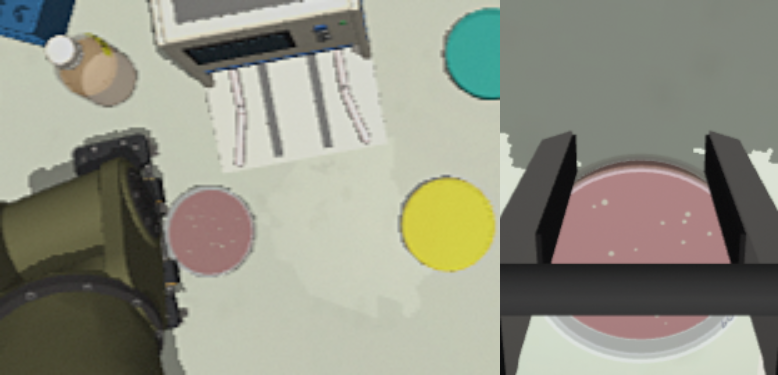

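The plate is nested in the cradle at top-view px (214,242). Comparing that with the TCP-derived centre corrects the top camera.

```bash
python3 - <<'E'
from h import *
im=cv2.cvtColor(cv2.imread('pics/t2.png'),cv2.COLOR_BGR2LAB).astype(int);v,u=242,214
m=(np.abs(im-im[v,u]).sum(2)<28).astype(np.uint8)
k,l,s,cc=cv2.connectedComponentsWithStats(m);i=l[v,u];print(s[i],cc[i],onplane('top',*cc[i],.012))
print(onplane('top',211/2.5+130,231/2.5+150,.015))
p=pose()[0];print('from tcp',p+.047*np.array([.21,-.978,0]))
E
```

```text
[198 226  34  34 867] [213.72318339 242.34832757] [0.45729186 0.16077856 0.012     ]
[0.45703157 0.15837771 0.015     ]
from tcp [0.45698    0.16308738 0.00540971]
```

In the tool's units: -106 mm is -0.1325, -102 mm is -0.1275.

Call:
arm_command(
  plan=[
    [[-0.0113,0,0,0,0,0,-0.1],[-0.0225,0,0,0,0,0,-0.1],[-0.035,0,0,0,0,0,-0.1],[-0.0475,0,0,0,0,0,-0.1],[-0.06,0,0,0,0,0,-0.1],[-0.0725,0,0,0,0,0,-0.1],[-0.085,0,0,0,0,0,-0.1],[-0.0975,0,0,0,0,0,-0.1],[-0.1088,0,0,0,0,0,-0.1],[-0.1188,0,0,0,0,0,-0.1],[-0.1275,0,0,0,0,0,-0.1],[-0.1325,0,0,0,0,0,-0.1]],
  ],
)

```text
time_s: 4.95
ee_pos: [0.4692, 0.1058, 0.0054]
eef_rot: [-3.142, 0.0, 1.782]
force: [-0.8, 0.1, -0.6]
grip_width: 0.0516
grip_force: 0.1
```

In the tool's units: -120 mm is -0.15, -80 mm is -0.1.

Call:
arm_command(
  plan=[
    [[-0.0025,0,0,0,0,0,-0.1],[-0.0025,0,0,0,0,0,-0.1],[0.0125,0,0,0,0,0,-0.1],[0.0375,0,0,0,0,0,-0.1],[0.0625,0,-0.05,0,0,0,-0.1],[0.075,0,-0.1,0,0,0,-0.1],[0.075,0,-0.15,0,0,0,-0.1],[0.075,0,-0.15,0,0,0,-0.1]],
  ],
)

```text
time_s: 5.75
ee_pos: [0.4582, 0.167, 0.1303]
eef_rot: [3.133, -0.001, 1.783]
force: [0.4, 0.8, -0.1]
grip_width: 0.0513
grip_force: 0.0
```

```bash
python3 - <<'E'
from h import *
print(pose()[0],ctrl.get_obs()['time_s'])
t,d=save('top','t3')
im=cv2.cvtColor(t,cv2.COLOR_BGR2LAB).astype(int)
h,v,u=min((abs(im[v,u]-np.array([124,141,134])).sum(),v,u) for v in range(225,260) for u in range(230,275))
m=(np.abs(im-im[v,u]).sum(2)<28).astype(np.uint8)
k,l,s,cc=cv2.connectedComponentsWithStats(m);i=l[v,u];c=onplane('top',*cc[i],.012)+[0,.0025,0];print(s[i],cc[i],c)
f=np.array([np.cos(np.radians(10)),np.sin(np.radians(10)),0]);n=np.array([-f[1],f[0],0]);F=np.array([.534,.067,0])
print('imager x,y',(c-F)@f,(c-F)@n)
# hover behind plate, leaning 40
q=F+f*(-.055-.12);q[2]=.08;print(q);delta(q,toolrot(190,-40))
cv2.imwrite('pics/v4.png',cv2.resize(t[130:280,160:340],(800,667))[:600])
E
```

```text
[0.45824107 0.16698498 0.1302974 ] 5.75
[239 217  32  34 831] [254.55956679 233.58363418] [0.47963334 0.05838845 0.012     ]
imager x,y -0.055036090667336515 0.0009599500468901977
[0.36165864 0.03661157 0.08      ]
shift mm [-106.8 -120.9   46.9] rot [-0.53  -0.551 -1.466]
```

View pics/v4.png

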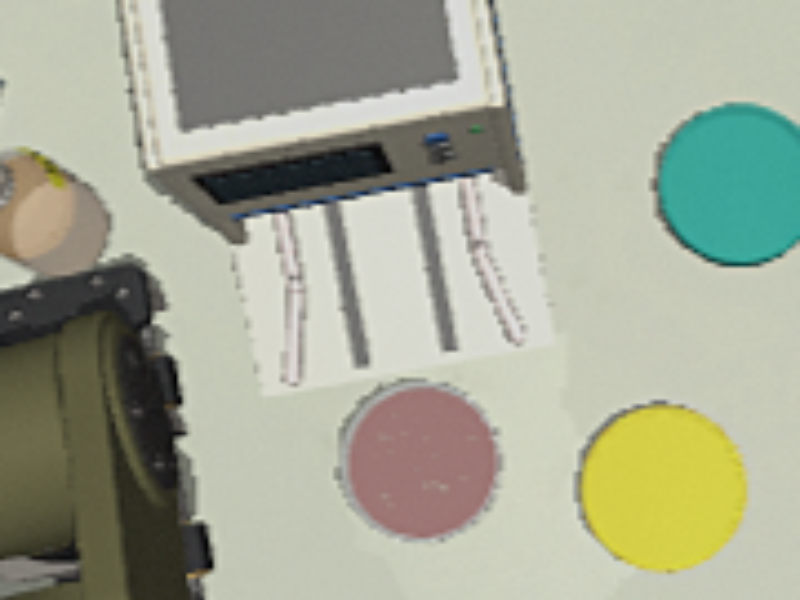

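Plate centred before the ramp: centre (420,462) in the crop lies on the groove midline. Moving behind it with a 20° lean; I'll lean further during the push.

```bash
python3 - <<'E'
from h import *
f=np.array([np.cos(np.radians(10)),np.sin(np.radians(10)),0]);F=np.array([.534,.067,0])
q=F+f*(-.055-.087);q[2]=.06;print(q);delta(q,toolrot(190,-20))
E
```

```text
[0.3941573  0.04234196 0.06      ]
shift mm [-108.   -88.    67.1] rot [-0.264 -0.274 -1.517]
```

In the tool's units: -108 mm is -0.135, -90 mm is -0.1125, -1.517 rad is -0.3793.

Call:
arm_command(
  plan=[
    [[-0.0375,-0.0313,0,-0.066,-0.0685,-0.3793,-0.1],[-0.075,-0.0625,0,-0.066,-0.0685,-0.3793,-0.1],[-0.1125,-0.0938,0,-0.066,-0.0685,-0.3793,-0.1],[-0.135,-0.11,0,-0.066,-0.0685,-0.3793,-0.1],[-0.135,-0.11,0,-0.066,-0.0685,-0.3793,-0.1],[-0.135,-0.11,0,-0.066,-0.0685,-0.3793,-0.1],[-0.135,-0.11,0,-0.066,-0.0685,-0.3793,-0.1],[-0.135,-0.11,0,-0.066,-0.0685,-0.3793,-0.1],[-0.135,-0.11,0,-0.066,-0.0685,-0.3793,-0.1],[-0.135,-0.11,0,-0.066,-0.0685,-0.3793,-0.1],[-0.135,-0.11,0.0375,-0.066,-0.0685,-0.3793,-0.1],[-0.135,-0.11,0.0838,-0.066,-0.0685,-0.3793,-0.1]],
  ],
)

```text
time_s: 7.0
ee_pos: [0.3931, 0.0411, 0.0578]
eef_rot: [-3.141, 0.347, -2.966]
force: [1.6, 0.4, -1.4]
grip_width: 0.0517
grip_force: 0.0
```

```bash
cat >> h.py <<'E'
f=np.array([np.cos(np.radians(10)),np.sin(np.radians(10)),0]);n=np.array([-f[1],f[0],0]);F=np.array([.534,.067,0])
def im(p): p=np.array(p)-F; return np.round([p@f*1e3,p@n*1e3,p[2]*1e3],1)
def rows(P):
    "P: list of (imager x mm, z mm, lean)"
    p0,r0=pose()
    for x,z,l in P:
        p=F+f*x/1e3+[0,0,z/1e3];r=toolrot(190,-l)
        print((x,z,l),np.round(r0.inv().apply(p-p0)*1000,1),np.round((r0.inv()*r).as_rotvec(),3))
E
python3 - <<'E'
from h import *
o=ctrl.get_obs();print(im(o['ee_pos']),o['eef_rot'],o['qpos'],o['time_s'])
p,r=pose();print((toolrot(190,-20).inv()*r).as_rotvec())
rows([(-142,6,20),(-100,6,20),(-60,6,25),(-20,10,30),(0,12,32)])
E
```

```text
[-143.3   -1.    57.8] [-3.14052787  0.34690891 -2.9657644 ] [-3.74089892e-02 -7.03456236e-04  2.31542715e+00  1.50752688e-01
  4.91740222e-01 -1.90477915e+00] 7.0
[ 0.00062306  0.0021563  -0.00121884]
(-142, 6, 20) [16.4  1.1 49.1] [-0.001 -0.002  0.001]
(-100, 6, 20) [-23.1   1.   63.4] [-0.001 -0.002  0.001]
(-60, 6, 25) [-60.7   1.   77. ] [-0.001 -0.089  0.001]
(-20, 10, 30) [-99.7   1.   86.8] [-0.001 -0.177  0.001]
(0, 12, 32) [-119.2    0.9   91.7] [-0.    -0.212  0.001]
```

In the tool's units: 72 mm is 0.09, 69.5 mm is 0.0869, -0.06 rad is -0.015.

Call:
arm_command(
  plan=[
    [[0.02,0.0013,0.0313,0,0,0,-0.1],[0.02,0.0013,0.055,0,0,0,-0.1],[0.02,0.0013,0.0613,0,0,0,-0.1],[0.0075,0.0013,0.0656,0,0,0,-0.1],[-0.005,0.0013,0.07,0,0,0,-0.1],[-0.015,0.0013,0.0738,0,0,0,-0.1],[-0.0225,0.0013,0.0763,0,0,0,-0.1],[-0.0288,0.0013,0.0788,0,0,0,-0.1],[-0.035,0.0013,0.0809,0,0,0,-0.1],[-0.0425,0.0013,0.0838,0,-0.005,0,-0.1],[-0.0513,0.0013,0.0869,0,-0.01,0,-0.1],[-0.06,0.0013,0.09,0,-0.015,0,-0.1]],
  ],
)

```text
time_s: 8.2
ee_pos: [0.4618, 0.0541, 0.0068]
eef_rot: [-3.142, 0.406, -2.968]
force: [-0.5, 0.4, 0.5]
grip_width: 0.0516
grip_force: 0.2
```

```bash
python3 - <<'E'
from h import *
o=ctrl.get_obs();print(im(o['ee_pos']),o['eef_rot'],o['qpos'],o['time_s'],o['force'])
rows([(-60,6,25),(-20,7,30),(0,9,33),(20,11.5,36)])
E
```

```text
[-73.3  -0.2   6.8] [-3.1415679   0.4061556  -2.96801426] [-0.00273768  0.26140939  2.2076321   0.25291016  0.28051528 -1.97644717] 8.2 [-0.54922722  0.43880812  0.5021709 ]
(-60, 6, 25) [-11.9   0.2   6. ] [-0.    -0.03  -0.001]
(-20, 7, 30) [-49.    0.2  20.9] [-0.    -0.117 -0.001]
(0, 9, 33) [-68.2   0.3  27. ] [-0.    -0.17  -0.001]
(20, 11.5, 36) [-87.6   0.3  32.6] [-0.    -0.222 -0.001]
```

```bash
cat > kin.py <<'E'
from h import *
from scipy.optimize import least_squares
obs=[([1.21443,.30038,1.5215],[.15707912,.52685395,.20497],[-3.1406,-4.4e-5,2.85184]),
([-.037409,-.00070346,2.315427],[.3931,.0411,.0578],[-3.14052787,.34690891,-2.9657644])]
o=ctrl.get_obs();obs.append((o['qpos'][:3],o['ee_pos'],o['eef_rot']))
A=[];B=[]
for q,p,e in obs:
    t=R.from_euler('xyz',e).as_matrix()[:,2];q1,q2,s=q[0],q[1],q[1]+q[2]
    ra=np.array([np.cos(q1),np.sin(q1)])
    # rw=p-L t ; r: c+l1 s2+A sin s+B cos s + L t.r = p.r
    A+=[[1,0,np.sin(q2),np.sin(s),np.cos(s),t[:2]@ra],[0,1,np.cos(q2),np.cos(s),-np.sin(s),t[2]]];B+=[np.array(p)[:2]@ra,p[2]]
A=np.array(A);print(np.linalg.svd(A)[1]);k,*_=np.linalg.lstsq(A,np.array(B),rcond=None);print('c h l1 A B L',k)
E
cat > kin2.py <<'E'
exec(open('kin.py').read())
c,h,l1,a,b,L=k
for x,z,l in [(-60,6,25),(0,9,25),(0,9,33),(60,19.5,30),(60,19.5,36),(110,30,30),(110,30,35),(110,30,40)]:
    p=F+f*x/1e3+[0,0,z/1e3];t=toolrot(190,-l).as_matrix()[:,2];w=p-L*t
    q1=np.arctan2(w[1],w[0]);r=np.hypot(w[0],w[1])
    g=lambda q:[c+l1*np.sin(q[0])+a*np.sin(q[1])+b*np.cos(q[1])-r,h+l1*np.cos(q[0])+a*np.cos(q[1])-b*np.sin(q[1])-w[2]]
    q=least_squares(g,[.3,2.3]);print((x,z,l),'q2',q.x[0].round(2),'q3',(q.x[1]-q.x[0]).round(2),'q1',q1.round(3),'q5~',(np.pi-q.x[1]-np.radians(l)).round(3),'res',q.cost)
E
python3 kin2.py
```

```text
[3.37165214 2.47963937 0.56736708 0.3579656  0.15300259 0.00828586]
c h l1 A B L [0.00090612 0.21782466 0.42377402 0.44641812 0.03982639 0.26816211]
(-60, 6, 25) q2 0.29 q3 2.19 q1 0.101 q5~ 0.231 res 1.7741091132141056e-17
(0, 9, 25) q2 0.38 q3 2.03 q1 0.112 q5~ 0.292 res 3.4835614796138636e-21
(0, 9, 33) q2 0.37 q3 2.12 q1 0.106 q5~ 0.075 res 5.1213112049459306e-17
(60, 19.5, 30) q2 0.44 q3 1.93 q1 0.117 q5~ 0.244 res 1.59432620566177e-19
(60, 19.5, 36) q2 0.44 q3 2.0 q1 0.114 q5~ 0.079 res 4.688777434842173e-22
(110, 30, 30) q2 0.51 q3 1.79 q1 0.122 q5~ 0.321 res 1.3912422712544937e-16
(110, 30, 35) q2 0.5 q3 1.85 q1 0.12 q5~ 0.186 res 5.628660299169697e-17
(110, 30, 40) q2 0.5 q3 1.9 q1 0.118 q5~ 0.047 res 2.384540108516212e-17
```

```bash
python3 - <<'E'
from h import *
rows([(x,max(6.5,.213*x+6),25+ max(0,x)*.08) for x in (-60,-30,0,15,30)])
E
```

```text
(-60, 6.5, 25.0) [-12.1   0.2   5.6] [-0.    -0.03  -0.001]
(-30, 6.5, 25.0) [-39.6   0.2  17.4] [-0.    -0.03  -0.001]
(0, 6.5, 25.0) [-67.2   0.3  29.3] [-0.    -0.03  -0.001]
(15, 9.195, 26.2) [-82.1   0.3  32.7] [-0.    -0.051 -0.001]
(30, 12.39, 27.4) [-97.1   0.3  35.7] [-0.    -0.072 -0.001]
```

In the tool's units: -67 mm is -0.0838, 5.6 mm is 0.007, -0.03 rad is -0.0075.

Call:
arm_command(
  plan=[
    [[-0.0075,0,0.0035,0,-0.0038,0,-0.1],[-0.015,0,0.007,0,-0.0075,0,-0.1],[-0.0238,0,0.0106,0,-0.0075,0,-0.1],[-0.0325,0,0.0144,0,-0.0075,0,-0.1],[-0.0413,0,0.0181,0,-0.0075,0,-0.1],[-0.05,0,0.0219,0,-0.0075,0,-0.1],[-0.0575,0,0.025,0,-0.0075,0,-0.1],[-0.065,0,0.0284,0,-0.0075,0,-0.1],[-0.0725,0,0.0316,0,-0.0075,0,-0.1],[-0.0788,0,0.0344,0,-0.0075,0,-0.1],[-0.0838,0,0.0363,0,-0.0075,0,-0.1]],
  ],
)

```text
time_s: 9.3
ee_pos: [0.5337, 0.0668, 0.0066]
eef_rot: [3.142, 0.435, -2.968]
force: [-1.1, -0.2, -0.1]
grip_width: 0.0518
grip_force: 0.2
```

```bash
python3 - <<'E'
from h import *
o=ctrl.get_obs();print(im(o['ee_pos']),o['eef_rot'],o['qpos'],o['time_s'],o['force'])
rows([(x,max(6.5,.213*x+6),25+ max(0,x)*.085) for x in (0,15,30,45,60)])
s,_=save('scene','s4');t,_=save('top','t4');w,_=save('wrist','w4')
cv2.imwrite('pics/v5.png',np.hstack([cv2.resize(s[130:260,220:360],(420,390)),cv2.resize(w[150:420,180:380],(289,390))]))
E
```

```text
[-0.3 -0.2  6.6] [ 3.14154503  0.43455408 -2.96790244] [ 0.02475318  0.38072577  2.03921338  0.21472038  0.29779582 -1.91160723] 9.3 [-1.05949107 -0.18293182 -0.14854065]
(0, 6.5, 25.0) [-0.2  0.2  0.2] [-0.    -0.002 -0.001]
(15, 9.195, 26.275) [-15.    0.2   4.1] [-0.    -0.024 -0.001]
(30, 12.39, 27.55) [-29.9   0.2   7.5] [-0.    -0.046 -0.001]
(45, 15.584999999999999, 28.825) [-44.9   0.2  10.9] [-0.    -0.069 -0.001]
(60, 18.78, 30.1) [-59.8   0.3  14.3] [-0.    -0.091 -0.001]
```

View pics/v5.png

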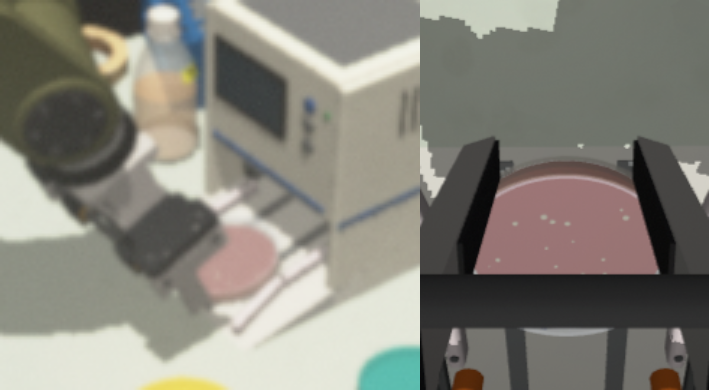

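The plate sits in the cradle on the ramp, and the orange rollers at (468,378) and (665,378) are symmetric about it. Continuing.

In the tool's units: -60 mm is -0.075, 14.3 mm is 0.0179, -0.091 rad is -0.0228.

Call:
arm_command(
  plan=[
    [[-0.0063,0,0.0018,0,-0.002,0,-0.1],[-0.0125,0,0.0035,0,-0.004,0,-0.1],[-0.0188,0,0.0051,0,-0.006,0,-0.1],[-0.025,0,0.0065,0,-0.0078,0,-0.1],[-0.0313,0,0.008,0,-0.0095,0,-0.1],[-0.0375,0,0.0094,0,-0.0115,0,-0.1],[-0.0438,0,0.0108,0,-0.0133,0,-0.1],[-0.05,0,0.0123,0,-0.0153,0,-0.1],[-0.0563,0,0.0136,0,-0.0173,0,-0.1],[-0.0625,0,0.015,0,-0.019,0,-0.1],[-0.0688,0,0.0165,0,-0.021,0,-0.1],[-0.075,0,0.0179,0,-0.0228,0,-0.1]],
  ],
)

```text
time_s: 10.65
ee_pos: [0.5932, 0.0772, 0.019]
eef_rot: [-3.142, 0.526, -2.968]
force: [0.3, 0.1, 0.1]
grip_width: 0.0518
grip_force: 0.1
```

```bash
python3 - <<'E'
from h import *
o=ctrl.get_obs();print(im(o['ee_pos']),o['eef_rot'],o['qpos'],o['time_s'],o['force'])
rows([(x,.213*x+6,30+(x-60)*.15) for x in (60,70,80,90,100)])
E
```

```text
[60.1 -0.3 19. ] [-3.1415856   0.52616137 -2.96786518] [ 0.03707992  0.44169862  1.93687531  0.27984236  0.25027072 -1.96069894] 10.65 [0.34164686 0.06639878 0.12691829]
(60, 18.78, 30.0) [0.2 0.3 0.1] [-0.     0.003 -0.001]
(70, 20.91, 31.5) [-9.5  0.3  3.3] [-0.    -0.024 -0.001]
(80, 23.04, 33.0) [-19.3   0.3   6.5] [-0.    -0.05  -0.001]
(90, 25.169999999999998, 34.5) [-29.    0.3   9.6] [-0.    -0.076 -0.001]
(100, 27.3, 36.0) [-38.7   0.3  12.8] [-0.    -0.102 -0.001]
```

In the tool's units: -23 mm is -0.0288, -21 mm is -0.0263, -0.06 rad is -0.015.

Call:
arm_command(
  plan=[
    [[-0.0038,0,0.0013,0,-0.002,0,-0.1],[-0.0075,0,0.0025,0,-0.004,0,-0.1],[-0.0119,0,0.0041,0,-0.006,0,-0.1],[-0.0163,0,0.0055,0,-0.0083,0,-0.1],[-0.02,0,0.0069,0,-0.0103,0,-0.1],[-0.0238,0,0.0081,0,-0.0125,0,-0.1],[-0.0263,0,0.0089,0,-0.0138,0,-0.1],[-0.0288,0,0.0096,0,-0.015,0,-0.1]],
  ],
)

```text
time_s: 11.45
ee_pos: [0.6156, 0.0812, 0.0232]
eef_rot: [3.141, 0.584, -2.968]
force: [-5.8, -0.2, 0.7]
grip_width: 0.0518
grip_force: 2.4
```

In the tool's units: -6 mm is -0.0075, -4.5 mm is -0.0056, -0.016 rad is -0.004.

Call:
arm_command(
  plan=[
    [[-0.0019,0,0.0006,0,-0.001,0,-0.1],[-0.0038,0,0.0013,0,-0.002,0,-0.1],[-0.0056,0,0.0019,0,-0.003,0,-0.1],[-0.0075,0,0.0025,0,-0.004,0,-0.1]],
  ],
)

```text
time_s: 11.85
ee_pos: [0.6219, 0.0823, 0.025]
eef_rot: [3.141, 0.601, -2.968]
force: [-4.3, -0.6, -3.2]
grip_width: 0.0516
grip_force: 2.1
```

In the tool's units: -4.5 mm is -0.0056, -3 mm is -0.0038, -0.012 rad is -0.003.

Call:
arm_command(
  plan=[
    [[-0.0019,0,0.0006,0,-0.001,0,-0.1],[-0.0038,0,0.0013,0,-0.002,0,-0.1],[-0.0056,0,0.0019,0,-0.003,0,-0.1]],
  ],
)

```text
time_s: 12.15
ee_pos: [0.6268, 0.0831, 0.0266]
eef_rot: [3.141, 0.614, -2.968]
force: [-3.6, -0.4, -4.0]
grip_width: 0.0517
grip_force: 2.0
```

```bash
python3 - <<'E'
from h import *
o=ctrl.get_obs();print(im(o['ee_pos']),o['eef_rot'],o['qpos'],o['time_s'],o['force'])
rows([(x,.213*x+6,30+(x-60)*.15) for x in (90,95,100,105,110)])
E
```

```text
[94.2 -0.3 26.6] [ 3.14149193  0.61362521 -2.96794705] [ 0.04115742  0.47509265  1.89930687  0.4526794   0.17504029 -2.12597681] 12.15 [-3.61494352 -0.43572026 -3.96912957]
(90, 25.169999999999998, 34.5) [ 4.3  0.3 -1.2] [-0.     0.011 -0.001]
(95, 26.235, 35.25) [-0.4  0.3  0.8] [-0.    -0.002 -0.001]
(100, 27.3, 36.0) [-5.1  0.3  2.8] [-0.    -0.015 -0.001]
(105, 28.365, 36.75) [-9.8  0.3  4.8] [-0.    -0.028 -0.001]
(110, 29.43, 37.5) [-14.5   0.3   6.8] [-0.    -0.041 -0.001]
```

```bash
cat > chk.py <<'E'
from h import *
o=ctrl.get_obs();print('tcp',im(o['ee_pos']),'F',o['force'].round(1),'t',o['time_s'])
i=cams.camera_info('wrist');b,d=save('wrist','wx')
L=cv2.cvtColor(b,cv2.COLOR_BGR2LAB).astype(int)
m=(L[...,1]>134)&(L[...,2]<142)&(d>.1);v,u=np.nonzero(m)
P=np.array([px2w('wrist',a,c,d[c,a],i) for a,c in zip(u,v)])-F
X=np.c_[P@f,P@n,P[:,2]]*1e3
k=(np.abs(X[:,1])<47)&(X[:,0]>40)&(X[:,0]<215)&(X[:,2]>20)&(X[:,2]<75);X=X[k]
for _ in range(4):
    A=np.c_[X[:,:2],np.ones(len(X))];c=np.linalg.lstsq(A,X[:,2],rcond=None)[0];r=X[:,2]-A@c;g=abs(r)<max(1.5,2*r.std());X=X[g]
print(len(X),'slope x,y deg',np.degrees(np.arctan(c[:2])).round(2),'z0',c[2].round(1),'rms',r.std().round(2),'ext',X.min(0).round(1),X.max(0).round(1),'height over ramp at mid',(c[0]*140+c[2]-.213*140).round(1))
E
python3 chk.py
```

```text
tcp [94.2 -0.3 26.6] F [-3.6 -0.4 -4. ] t 12.15
6843 slope x,y deg [1.188e+01 1.000e-02] z0 16.5 rms 0.43 ext [ 89.2 -37.7  33.9] [157.4  36.8  49.8] height over ramp at mid 16.1
```

Plate lies flat on the ramp (slope 11.9°), and the forces are small. Continuing past the rollers.

In the tool's units: -4.5 mm is -0.0056, -1.5 mm is -0.0019, -0.012 rad is -0.003.

Call:
arm_command(
  plan=[
    [[-0.0019,0,0.0008,0,-0.001,0,-0.1],[-0.0038,0,0.0016,0,-0.002,0,-0.1],[-0.0056,0,0.0028,0,-0.003,0,-0.1]],
  ],
)

```text
time_s: 12.5
ee_pos: [0.6323, 0.0839, 0.0281]
eef_rot: [-3.141, 0.627, -2.968]
force: [-1.0, -0.1, -1.0]
grip_width: 0.0518
grip_force: 0.5
```

In the tool's units: -3 mm is -0.0038, -1.5 mm is -0.0019, -0.006 rad is -0.0015.

Call:
arm_command(
  plan=[
    [[-0.0019,0,0.0008,0,-0.0008,0,-0.1],[-0.0038,0,0.0015,0,-0.0015,0,-0.1]],
  ],
)

```text
time_s: 12.7
ee_pos: [0.6355, 0.0844, 0.029]
eef_rot: [-3.141, 0.633, -2.968]
force: [1.1, -0.6, -0.7]
grip_width: 0.0518
grip_force: 0.0
```

```bash
python3 chk.py; python3 -c "
from h import *
print(ctrl.get_obs()['qpos']);rows([(x,.213*x+6,35.5) for x in (100,105,110)])"
```

```text
tcp [103.   -0.5  29. ] F [ 1.1 -0.6 -0.7] t 12.7
6069 slope x,y deg [ 1.217e+01 -1.000e-02] z0 15.6 rms 0.43 ext [106.4 -38.8  37.6] [169.9  37.3  52.2] height over ramp at mid 16.0
[ 0.04231994  0.48387485  1.88719616  0.50311548  0.16082948 -2.17456474]
(100, 27.3, 35.5) [ 3.4  0.4 -0.4] [-0.001  0.014 -0.001]
(105, 28.365, 35.5) [-1.3  0.4  1.7] [-0.001  0.014 -0.001]
(110, 29.43, 35.5) [-5.9  0.4  3.8] [-0.001  0.014 -0.001]
```

The plate snapped forward: its near edge went from 89 to 106 mm and the force dropped to zero. Retracting along the same line, then checking.

In the tool's units: 140 mm is 0.175, -110 mm is -0.1375, 0.014 rad is 0.0035.

Call:
arm_command(
  plan=[
    [[0.005,0,-0.0028,0,0.0035,0,-0.1],[0.015,0,-0.0075,0,0.0075,0,-0.1],[0.03,0,-0.015,0,0.015,0,-0.1],[0.0475,0,-0.025,0,0.0225,0,-0.1],[0.07,0,-0.0375,0,0.03,0,-0.1],[0.095,0,-0.0525,0,0.03,0,-0.1],[0.12,0,-0.07,0,0.03,0,-0.1],[0.145,0,-0.09,0,0.03,0,-0.1],[0.1625,0,-0.1125,0,0.03,0,-0.1],[0.175,0,-0.1375,0,0.03,0,-0.1],[0.175,0,-0.1375,0,0.03,0,-0.1]],
  ],
)

```text
time_s: 13.85
ee_pos: [0.4587, 0.0535, 0.0354]
eef_rot: [-3.141, 0.513, -2.968]
force: [0.4, -0.4, 0.9]
grip_width: 0.0517
grip_force: 0.0
```

```bash
python3 chk.py; python3 - <<'E'
from h import *
s,_=save('scene','s6');t,_=save('top','t6');w=cv2.imread('pics/wx.png')
cv2.imwrite('pics/v6.png',np.hstack([cv2.resize(w,(400,300)),cv2.resize(s[100:310,160:440],(400,300))]))
E
```

```text
tcp [-76.5  -0.2  35.4] F [ 0.4 -0.4  0.9] t 13.85
2473 slope x,y deg [12.15 -0.  ] z0 15.7 rms 0.44 ext [107.3 -40.9  37.7] [173.7  40.   53.1] height over ramp at mid 16.1
```

View pics/v6.png

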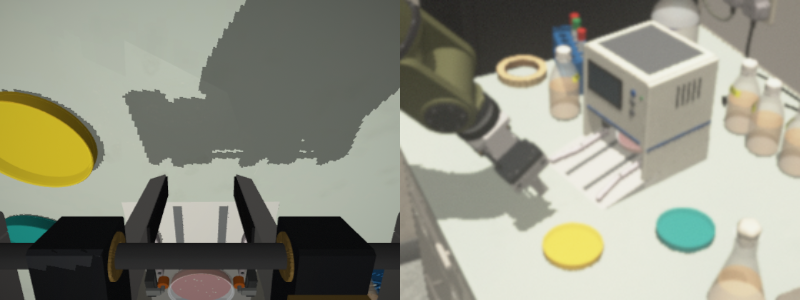

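The plate is under the hood between the orange rollers. One numeric check of its centre against the rollers.

```bash
python3 - <<'E'
from h import *
i=cams.camera_info('wrist');b,d=cams.camera('wrist')
H=cv2.cvtColor(b,cv2.COLOR_BGR2HSV).astype(int);L=cv2.cvtColor(b,cv2.COLOR_BGR2LAB).astype(int)
def pts(m):
    v,u=np.nonzero(m&(d>.1));P=np.array([px2w('wrist',a,c,d[c,a],i) for a,c in zip(u,v)])-F
    return np.c_[P@f,P@n,P[:,2]]*1e3
O=pts((H[...,0]>4)&(H[...,0]<16)&(H[...,1]>170));O=O[(O[:,0]>90)&(O[:,0]<190)&(abs(O[:,1])<75)&(O[:,2]>20)]
for s in(1,-1):
    q=O[O[:,1]*s>0];print('roller',len(q),q.min(0).round(1),q.max(0).round(1),np.median(q,0).round(1))
X=pts((L[...,1]>134)&(L[...,2]<142));X=X[(abs(X[:,1])<47)&(X[:,0]>90)&(X[:,0]<200)&(abs(X[:,2]-(.2135*X[:,0]+15.7))<2)]
# near boundary per y bin -> circle fit
B=np.array([[X[k,0].min()/.978,(y+.5)*4] for y in range(-10,10) for k in [(X[:,1]//4==y)] if k.sum()>5])
from scipy.optimize import least_squares
r=least_squares(lambda p:np.hypot(B[:,0]-p[0],B[:,1]-p[1])-p[2],[155,0,43],loss='soft_l1').x;print('circle slope-x,y,r',r,'x horiz',r[0]*.978,'underside centre x',r[0]*.978+15*np.sin(np.radians(12)))
E
```

```text
roller 202 [132.1  45.   32.2] [146.2  59.4  45. ] [135.5  51.4  40. ]
roller 212 [131.7 -61.   32.4] [144.8 -45.8  45.2] [136.2 -52.2  40.2]
circle slope-x,y,r [157.38705111  -0.21969036  47.84309181] x horiz 153.92453598472432 underside centre x 157.04321134699072
```

Plate centre measures x ≈ 157 mm (home is 158), y ≈ 0, and it lies flat past the rollers.

```bash
python3 -c "
from h import *
print(ctrl.hand_in())"
```

```text
the job is handed in; nothing more can be done
None
```

The pink plate is loaded in the imager, flat, past both rollers and within about 1 mm of the stop-pin position by camera, and the job is handed in at about 14 s; the other items were left where they were.

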